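# Sweep finished nuts off the fixture plate

## Robot

A 7-joint arm with a two-finger parallel gripper is mounted at the origin on the work surface. World frame = base frame: x ahead of the robot, y to its left, z up, the work surface at z = 0. Lengths are in m, angles in degrees, forces in N, time in s.
With the tool pointing down it reaches from about 0.425 to 0.875 m from the base axis. Payload 8.4 kg.
Tool frame: the origin (TCP) lies at the very end of the fingers, on their centre line; the grasp point (between the pads) lies 19 mm behind it; z points along the fingers, y is the line along which they close (so a half turn about z gives the same grasp; the last joint's range is limited). The gripper opens to 85 mm and grips with 20 to 120 N. Pads are 22 mm wide; open, the fingers measure 114 mm over their backs; the gripper's body (76 mm by 85 mm) begins 54 mm behind the grasp point. The pads swing forward as they close: fully open they stand 13 mm farther back than shut.
Start: joints at [-76.96, 19.091, 2.286, 83.961, -0.768, 76.965, -3.352], TCP at [0.209, 0.616, 0.21] pointing down, gripper open.
Joint ranges: [-147.57, 147.57], [-21.85, 119.76], [-74.77, 79.35], [14.55, 137.4], [-85.83, 265.84], [4.83, 119.75], [-152.11, 152.11]. Speed limits (degrees/s): [127.2, 127.2, 159.86, 159.86, 180, 180, 180].

## Interface

Orientations are given as a 3x3 rotation matrix whose columns are the frame's x, y, z axes.
In Python, from bench import read_state, imaging, manip gives the robot as it stands.
- The arm moves only by the shell command python3 -m inch 'ROWS' [OPENING] [FORCE]. ROWS is JSON, a list of rows, each a list of 2 entries, a list of its own where there are three numbers: the shift along the tool's x, y, z in mm, then the turn, a rotation vector about the tool's x, y, z in rad. In form: [[[dx, dy, dz], [wx, wy, wz]], ...]. A call has 1 to 5 rows; each row is the pose to reach, as a shift and turn from the pose commanded when the call began, along the tool's axes at that moment; what a row does not reach only later rows make up. A row lasts 1/10 s, in which the tool goes at most 50 mm and 8.59 degrees, less where a joint would pass 70% of its speed; a pose out of reach is approached as far as the arm can. A call with a gripper value outside its range is refused whole. OPENING is the opening, from -1 (shut) to 1 (fully open), set as the call begins (- or left out, the last holds). The fingers move at their own pace and stop on an object; FORCE is the grip in N (left out, the last holds). Time passes only in rows, so rows that repeat a pose let the fingers close. It gives the time, the measured TCP pose, the force, the opening and the grip force at its end, in the units of the state.
- read_state(): the state, without advancing time (a new reading comes with each control period).
- imaging.grab_frame(name): name is "side" or "top" or "wrist"; returns the picture (480x640x3 uint8, blue, green, red); there is no depth.
- imaging.camera_model(name): a dict with "fx", "fy", "cx", "cy" (pixels), "world_to_cam" (4x4, takes a point from world to camera coordinates). Camera axes: x right, y up, looking along -z (the intrinsics and any distortion apply to the point x, -y, -z); pixel columns grow to the right and rows downward; lengths in m; the calibration is good to about 2 mm. A picture is of the moment at which its call begins: read the wrist's pose just before it. camera_model takes no time and is no camera call; for the wrist camera it gives the pose at the moment of the call.
- manip.close_job(): hands the job in; it is judged then, once.
The state is a dict: "t": time; "joints": joint angles; "qvel": joint speeds; "tau": joint torques, N m; "tool_pos": TCP position; "tcp_rot": TCP orientation; "force": force on the tool from outside, world axes, zero at the start; "moment": the same for the moment, N m; "grip_width": opening from 0.0 (shut) to 1.0 (fully open); "grip_force": force on a finger pad.
Only numpy, scipy, OpenCV 4.12 (cv2) and the standard library are available. Lean on these libraries where they do the work, as an engineer would, in place of code of your own. Each camera call takes 0.05 s, during which the arm holds its last target. There are 200 camera calls.

## Task

With closed fingers, sweep the three brass nuts off the fixture plate over its edge into the green tray beside it. Only push them along the plate, never lift them, and leave the aluminium pawn on the plate and the plug and V-block behind it standing where they are.

Things in the scene. Friction and masses are not known exactly. Their poses are not given: they have to be found in the camera images.
- plate: Dark steel fixture plate fixed on the bench, 216 mm (its x) by 220 mm (its y), flat top 40 mm above its origin, which is the centre of its underside at bench height; z up. Along its two edges at x = -105 and +105 mm runs a bright steel lip 6 mm wide standing 8 mm above the top; the two ends at y = -110 and +110 mm are open and one tray stands 1 mm beyond each. Bright spots on top are flush.
- tray_green: Green open tray fixed on the bench, 210 mm (its x) by 100 mm (its y), 34 mm high, walls and floor about 4 mm, so its rim is 6 mm below the plate's top. It stands at either open end of the plate (centre 161 mm from the plate's centre along plate y, axes parallel to the plate's). Origin: centre of its underside; z up. A nut pushed until its centre is some 25 mm past the plate's edge drops into it.
- tray_red: Red tray like the green one, at the plate's other end (for scrap; not to be used). Origin: centre of its underside.
- nut1: Brass hexagon nut, 30 mm across flats, 34.6 mm across corners, 16 mm high, 12 mm hole, about 65 g, loose, lying flat on top of the plate. Origin at its very centre (8 mm above its underside); z along the hole, up at the start; any yaw. Its centre starts at least 45 mm from the plate's open ends and at least 44 mm in x (plate frame) from every other nut and the pawn, so a straight lane along the plate's y past the others is free.
- nut2: Second brass hexagon nut, 30 mm across flats, 34.6 mm across corners, 16 mm high, 12 mm hole, about 65 g, loose, lying flat on top of the plate. Origin at its very centre (8 mm above its underside); z along the hole, up at the start; any yaw. Its centre starts at least 45 mm from the plate's open ends and at least 44 mm in x (plate frame) from every other nut and the pawn, so a straight lane along the plate's y past the others is free.
- nut3: Third brass hexagon nut, 30 mm across flats, 34.6 mm across corners, 16 mm high, 12 mm hole, about 65 g, loose, lying flat on top of the plate. Origin at its very centre (8 mm above its underside); z along the hole, up at the start; any yaw. Its centre starts at least 45 mm from the plate's open ends and at least 44 mm in x (plate frame) from every other nut and the pawn, so a straight lane along the plate's y past the others is free.
- pawn: Turned aluminium chess pawn, base 30 mm in diameter, 57 mm high, about 50 g, standing loose on the plate among the nuts; bystander. Origin: centre of its underside; z up.
- plug: Round aluminium threaded plug, 68 mm in diameter, 48 mm high, standing loose on the bench beyond the plate; bystander. Origin: centre of its underside; z up.
- vblock: Steel V-block 50 by 70 mm, 47 mm high, loose on the bench beyond the plate; bystander. Origin: centre of its underside; z up.
Mind the look-alikes: they are no part of the job. What is shaped like the nut1 but turquoise is not meant. Leave any blue or turquoise look-alike of the nut3 alone.

How it is judged:
By the outcome, as a careful person would: the job done as asked, in the order asked, and still so for the second after the job is handed in, with the robot touching nothing.
It also fails if it takes over 58 s, if anything falls off the work surface, if the arm or the gripper's body presses on something with over 40 N, if the wrist force passes 120 N, or if a joint passes its speed limit or range.

## Working session

There is one attempt and no reset: what is moved stays moved. The work goes in short steps, Python scripts to look and compute and a shell command to move; the robot and the scene stay as the last step left them, time stands still between calls to the robot, and variables do not carry over. Pictures are saved under pics/ and viewed, at most 10 in all, crops included, and the job is handed in when it is done.

```bash
mkdir -p pics
cat > h.py <<'E'
import numpy as np,cv2
from bench import read_state, imaging, manip
def shot(n,f):
    im=imaging.grab_frame(n); cv2.imwrite('pics/'+f,im); return im
def px2w(n,u,v,z,m=None):
    m=m or imaging.camera_model(n); T=np.array(m['world_to_cam']); R=T[:3,:3]; c=-R.T@T[:3,3]
    d=R.T@np.array([(u-m['cx'])/m['fx'],-(v-m['cy'])/m['fy'],-1]); return c+d*(z-c[2])/d[2]
E
python3 - <<'E'
from h import *
shot('top','top1.png');shot('side','side1.png')
m=imaging.camera_model('top');print(m)
s=read_state();print(s['t'],s['tool_pos'],np.round(s['tcp_rot'],3),s['grip_width'])
E
```

```text
{'fx': 474.06982368120146, 'fy': 474.06982368120146, 'cx': 316.73257736541325, 'cy': 235.07491032239352, 'world_to_cam': array([[-8.12853042e-04, -9.99295010e-01, -3.75342725e-02,
         2.88229449e-02],
       [ 9.99168700e-01, -2.34144346e-03,  4.06992157e-02,
        -6.02209334e-01],
       [-4.07584075e-02, -3.74699878e-02,  9.98466200e-01,
        -7.86491566e-01],
       [ 0.00000000e+00,  0.00000000e+00,  0.00000000e+00,
         1.00000000e+00]])}
0.1 [0.20853493 0.61515793 0.20870122] [[-0.947  0.321 -0.   ]
 [ 0.321  0.947 -0.001]
 [-0.    -0.001 -1.   ]] 1.002234459653946
```

View pics/top1.png

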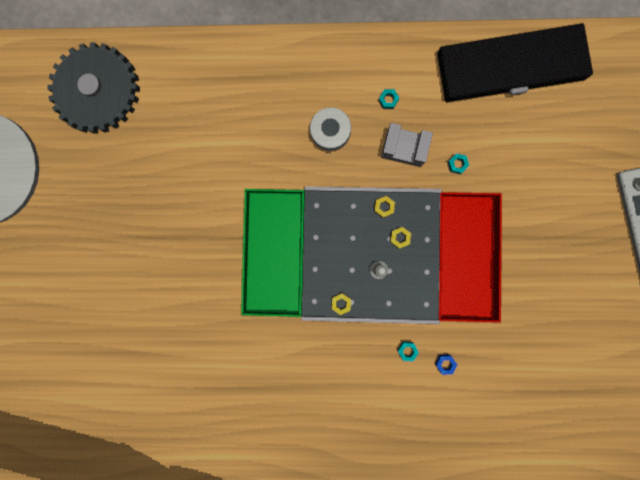

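View pics/side1.png

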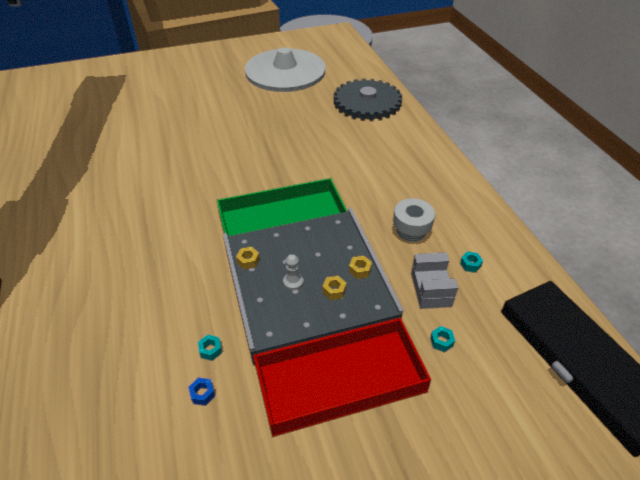

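The top view shows nuts at about (385,206), (401,237) and (342,304), and the pawn at (380,270). The green tray is on the left (+y). I'll enlarge it to read positions more closely.

Run:
```python
from h import *
im=cv2.imread('pics/top1.png')[180:330,295:450]
cv2.imwrite('pics/c1.png',cv2.resize(im,None,fx=4,fy=4,interpolation=cv2.INTER_CUBIC)[:600])
full=cv2.imread('pics/top1.png');h=cv2.cvtColor(full,cv2.COLOR_BGR2HSV)
mk=cv2.inRange(h,(18,100,90),(35,255,255));mk[:190]=0;mk[320:]=0;mk[:,:305]=0;mk[:,438:]=0
n,l,st,c=cv2.connectedComponentsWithStats(cv2.morphologyEx(mk,cv2.MORPH_CLOSE,np.ones((3,3))))
for i in range(1,n):
    if st[i,4]>20: x,y,w,hh=st[i,:4]; print(x+w/2,y+hh/2,st[i,4],px2w('top',x+w/2-.5,y+hh/2-.5,.053))
for u,v in [(304,188),(440,191),(439,321),(302,320)]: print('corner',px2w('top',u,v,.046))
print('pawn base',px2w('top',380,271,.045),'head',px2w('top',381,269,.09))
print('plug',px2w('top',330,128,.048),'vb',px2w('top',407,145,.047))
```

```text
385.0 207.0 259 [ 0.64601614 -0.0819372   0.053     ]
401.0 238.0 262 [ 0.59644128 -0.10693533  0.053     ]
341.0 304.0 265 [ 0.49172248 -0.01133513  0.053     ]
corner [0.67746621 0.04725821 0.046     ]
corner [ 0.67129061 -0.17157358  0.046     ]
corner [ 0.46381559 -0.16765279  0.046     ]
corner [0.46444711 0.05041569 0.046     ]
pawn base [ 0.54299385 -0.07490495  0.045     ] head [ 0.54757723 -0.07214902  0.09      ]
plug [0.77490047 0.0048362  0.048     ] vb [ 0.74608467 -0.11939018  0.047     ]
```

View pics/c1.png

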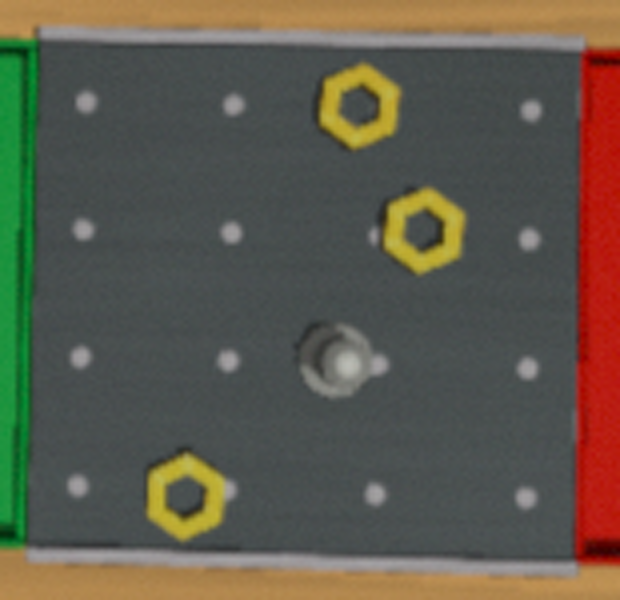

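The crop confirms it. Nut centres (world, mm) are A (646,-82), B (596,-107) and C (492,-11). The pawn is near (543,-73), and the plate's green edge is at y≈+50. First move: shut the fingers and align the tool, then compute the plate yaw from the flush spots.

```bash
python3 -m inch '[[[0,0,0],[0,0,-0.14]],[[0,0,0],[0,0,-0.28]],[[0,0,0],[0,0,-0.312]],[[0,0,0],[0,0,-0.312]],[[0,0,0],[0,0,-0.312]]]' -1 20
python3 - <<'E'
from h import *
f=lambda a,b: px2w('top',295+a/4,180+b/4,.04)
for p,q in [((86,102),(531,111)),((84,230),(529,239)),((81,357),(527,369)),((78,486),(526,498))]:
    a,b=f(*p),f(*q); d=a-b; print(np.degrees(np.arctan2(d[0],d[1])),np.linalg.norm(d),a,b)
s=read_state();P=s['tool_pos'];R=np.array(s['tcp_rot']);print(P,np.round(R,3))
for g in [(.646,-.126,.12)]: print(R.T@(np.array(g)-P)*1000)
E
```

```text
t: 0.6
tool_pos: [0.2087, 0.6154, 0.2092]
tcp_rot: [[-1.0, 0.016, -0.0], [0.016, 1.0, -0.001], [0.0, -0.001, -1.0]]
force: [0.4, 0.6, -0.5]
grip_width: 0.144
grip_force: 0.0
1.4305939816708395 0.18020066270519247 [0.64947374 0.02719256 0.04      ] [ 0.64497486 -0.15295193  0.04      ]
1.2816835651770049 0.17971302777307566 [0.59719463 0.0280488  0.04      ] [ 0.59317486 -0.15161927  0.04      ]
1.516191291044867 0.1796549066486587 [0.54560323 0.02930644 0.04      ] [ 0.54084966 -0.15028556  0.04      ]
1.3598283725864746 0.17996985131030818 [0.49347996 0.03055791 0.04      ] [ 0.48920905 -0.14936126  0.04      ]
[0.20868926 0.61538154 0.20917543] [[-1.     0.016 -0.   ]
 [ 0.016  1.    -0.001]
 [ 0.    -0.001 -1.   ]]
[-449.38979587 -734.07557491   89.56219883]
```

```bash
python3 -m inch '[[[-18,-29,0],[0,0,0.008]],[[-36,-59,0],[0,0,0.008]],[[-54,-88,0],[0,0,0.008]],[[-72,-118,0],[0,0,0.008]],[[-90,-147,0],[0,0,0.008]]]' -1
python3 -m inch '[[[-18,-29,0],[0,0,0]],[[-36,-59,0],[0,0,0]],[[-54,-88,0],[0,0,0]],[[-72,-118,0],[0,0,0]],[[-90,-147,0],[0,0,0]]]'
python3 -m inch '[[[-18,-29,0],[0,0,0]],[[-36,-59,0],[0,0,0]],[[-54,-88,0],[0,0,0]],[[-72,-118,0],[0,0,0]],[[-90,-147,0],[0,0,0]]]'
python3 -m inch '[[[-18,-29,0],[0,0,0]],[[-36,-59,0],[0,0,0]],[[-54,-88,0],[0,0,0]],[[-72,-118,0],[0,0,0]],[[-90,-147,0],[0,0,0]]]'
python3 -m inch '[[[-18,-29,0],[0,0,0]],[[-36,-59,0],[0,0,0]],[[-54,-88,20],[0,0,0]],[[-72,-118,40],[0,0,0]],[[-86,-147,60],[0,0,0]]]'
python3 - <<'E'
from h import *
im=shot('top','top2.png'); w=shot('wrist','w1.png')
a=cv2.resize(im[160:350,230:510],None,fx=2,fy=2);b=cv2.resize(w,(507,380))
cv2.imwrite('pics/v2.png',cv2.resize(np.hstack([a,b])[:, :],(800,int(380*800/1067))))
s=read_state();P=s['tool_pos'];R=np.array(s['tcp_rot']);print(P,np.round(R,3))
print(R.T@(np.array((.646,-.126,.046))-P)*1000)
E
```

```text
t: 1.1
tool_pos: [0.2971, 0.4658, 0.2095]
tcp_rot: [[-1.0, 0.024, -0.0], [0.024, 1.0, 0.0], [0.0, 0.0, -1.0]]
force: [0.7, -0.8, 0.0]
grip_width: -0.004
grip_force: 0.0
t: 1.6
tool_pos: [0.3836, 0.3169, 0.2096]
tcp_rot: [[-1.0, 0.024, 0.0], [0.024, 1.0, 0.0], [-0.0, 0.0, -1.0]]
force: [-0.2, -0.1, 0.2]
grip_width: -0.002
grip_force: 0.0
t: 2.1
tool_pos: [0.4702, 0.1678, 0.2097]
tcp_rot: [[-1.0, 0.024, 0.0], [0.024, 1.0, 0.0], [-0.0, 0.0, -1.0]]
force: [0.0, 1.0, -0.7]
grip_width: 0.001
grip_force: 0.0
t: 2.6
tool_pos: [0.5568, 0.0189, 0.2097]
tcp_rot: [[-1.0, 0.024, 0.0], [0.024, 1.0, 0.0], [-0.0, 0.0, -1.0]]
force: [-0.1, 0.3, 0.3]
grip_width: 0.001
grip_force: 0.0
t: 3.1
tool_pos: [0.6399, -0.1297, 0.1487]
tcp_rot: [[-1.0, 0.023, 0.0], [0.023, 1.0, -0.0], [-0.0, -0.0, -1.0]]
force: [0.5, 0.7, 0.8]
grip_width: -0.001
grip_force: 0.0
[ 0.63756136 -0.13377276  0.14614936] [[-1.     0.029 -0.005]
 [ 0.03   1.    -0.003]
 [ 0.005 -0.003 -1.   ]]
[ -8.66276373   8.32902568 100.08548325]
```

View pics/v2.png

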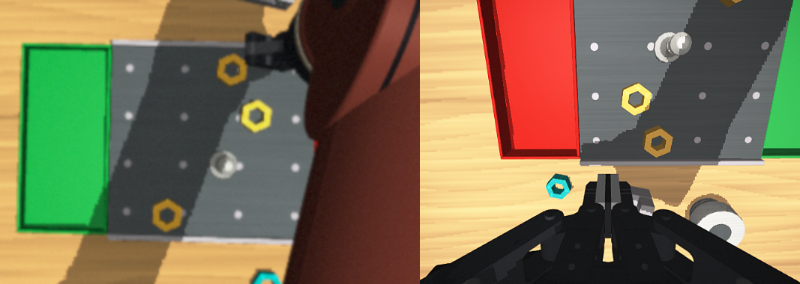

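Top view (left) and wrist view (right): all nuts and the pawn are undisturbed, and the fingers are behind nut A. I'll descend part-way and cross-check nut A against the wrist view.

```bash
python3 -m inch '[[[-3,2,25],[0,0,0]],[[-6,4,50],[0,0,0]],[[-6,4,70],[0,0,0]],[[-6,4,74],[0,0,0]],[[-6,4,74],[0,0,0]]]'
python3 - <<'E'
from h import *
im=shot('wrist','w2.png')
h=cv2.cvtColor(im,cv2.COLOR_BGR2HSV)
mk=cv2.inRange(h,(12,110,60),(35,255,255))
n,l,st,c=cv2.connectedComponentsWithStats(mk)
m=imaging.camera_model('wrist')
for i in range(1,n):
    if st[i,4]>150: x,y,w,hh=st[i,:4]; print(x+w/2,y+hh/2,w,hh,px2w('wrist',x+w/2,y+hh/2,.053,m))
s=read_state();P=s['tool_pos'];print(P,s['force'])
E
```

```text
t: 3.7
tool_pos: [0.6448, -0.1244, 0.0755]
tcp_rot: [[-1.0, 0.023, -0.001], [0.023, 1.0, 0.0], [0.001, 0.0, -1.0]]
force: [0.9, -1.2, 0.8]
grip_width: -0.001
grip_force: 0.0
9.0 69.5 18 77 [ 0.5466836  -0.25628808  0.053     ]
12.0 133.5 24 19 [ 0.57364576 -0.26185966  0.053     ]
357.0 174.0 70 76 [ 0.59599812 -0.10409335  0.053     ]
19.0 180.0 38 44 [ 0.59492962 -0.2639659   0.053     ]
405.5 269.0 69 72 [ 0.64476399 -0.07920024  0.053     ]
147.5 304.5 171 1 [ 0.6614565  -0.21308524  0.053     ]
56.5 318.0 113 12 [ 0.66815953 -0.2623557   0.053     ]
607.0 328.0 66 16 [0.68125045 0.02956876 0.053     ]
214.0 328.0 106 12 [ 0.67614609 -0.17976522  0.053     ]
498.0 371.0 284 98 [ 0.70679198 -0.02546374  0.053     ]
577.0 363.5 126 29 [0.70300093 0.01738215 0.053     ]
36.0 361.0 72 16 [ 0.69416955 -0.27941767  0.053     ]
59.5 440.5 119 67 [ 0.7486936  -0.27842327  0.053     ]
188.5 427.5 31 31 [ 0.74110839 -0.20126551  0.053     ]
37.5 418.5 75 9 [ 0.73258605 -0.28765953  0.053     ]
607.5 449.0 65 56 [0.76289633 0.04567545 0.053     ]
[ 0.64540178 -0.12473499  0.07645014] [0.24185654 0.32614429 0.27529965]
```

View pics/w2.png

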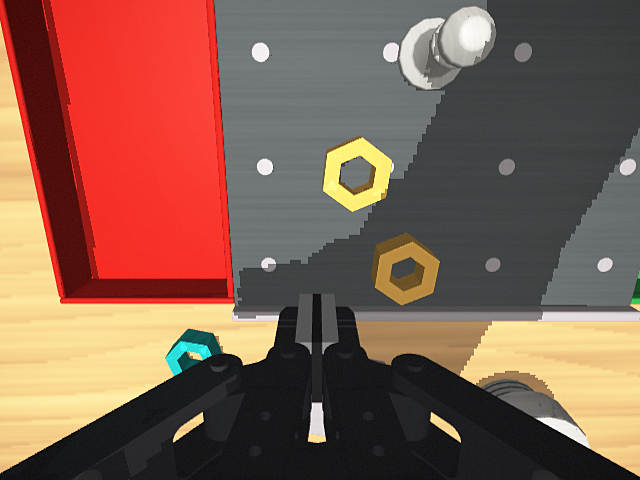

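The wrist view agrees: nut A is at (645,-80) and nut B at (596,-104), with the fingers in line behind A. Going down to 6 mm above the plate and starting the push.

```bash
python3 -m inch '[[[0,0,15],[0,0,0]],[[0,0,29],[0,0,0]],[[0,0,29],[0,0,0]],[[0,5,29],[0,0,0]],[[0,10,29],[0,0,0]]]'
python3 -m inch '[[[0,8,0],[0,0,0]],[[0,18,0],[0,0,0]],[[0,30,0],[0,0,0]],[[0,42,0],[0,0,0]],[[0,50,0],[0,0,0]]]'
python3 - <<'E'
from h import *
im=shot('wrist','w3.png')
h=cv2.cvtColor(im,cv2.COLOR_BGR2HSV)
cv2.imwrite('pics/w3s.png',cv2.resize(im,(480,360)))
print(read_state()['tool_pos'])
E
```

```text
t: 4.25
tool_pos: [0.6455, -0.1146, 0.0469]
tcp_rot: [[-1.0, 0.023, 0.0], [0.023, 1.0, -0.0], [-0.0, -0.0, -1.0]]
force: [-0.5, 0.1, -0.1]
grip_width: 0.003
grip_force: 0.0
t: 4.75
tool_pos: [0.6465, -0.0627, 0.0465]
tcp_rot: [[-1.0, 0.021, -0.0], [0.021, 1.0, 0.001], [0.0, 0.001, -1.0]]
force: [0.2, 0.5, 0.1]
grip_width: -0.0
grip_force: 0.0
[ 0.64664636 -0.06134067  0.0464007 ]
```

View pics/w3s.png

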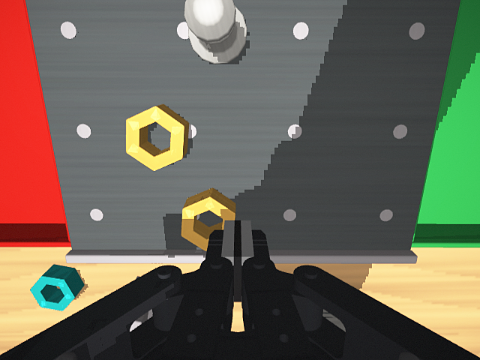

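Nut A (small picture, about (209,218)) now sits on the red side of the fingers, so it was not pushed along. I'll locate it.

Run:
```python
from h import *
m=imaging.camera_model('wrist')
for u,v in [(209,215),(156,135),(216,40)]: print(px2w('wrist',u*4/3,v*4/3,.053,m))
T=np.array(m['world_to_cam'])
def pr(p):
    c=T[:3,:3]@np.array(p)+T[:3,3]; return (m['cx']-m['fx']*c[0]/c[2], m['cy']+m['fy']*c[1]/c[2])
s=read_state();P=np.array(s['tool_pos']);print(P,pr(P),pr(P+[0,0,.02]),s['grip_width'])
im=cv2.imread('pics/w3.png')[210:430,180:480]
cv2.imwrite('pics/w3c.png',cv2.resize(im,None,fx=2.6,fy=2.6,interpolation=cv2.INTER_CUBIC))
```

```text
[ 0.64063573 -0.07724605  0.053     ]
[ 0.59375691 -0.10304327  0.053     ]
[ 0.54831812 -0.06925555  0.053     ]
[ 0.64664636 -0.06134067  0.0464007 ] (np.float64(315.7248058915775), np.float64(292.0186286600653)) (np.float64(315.7017539424128), np.float64(313.3283901965101)) -0.0008345043882428555
```

View pics/w3c.png

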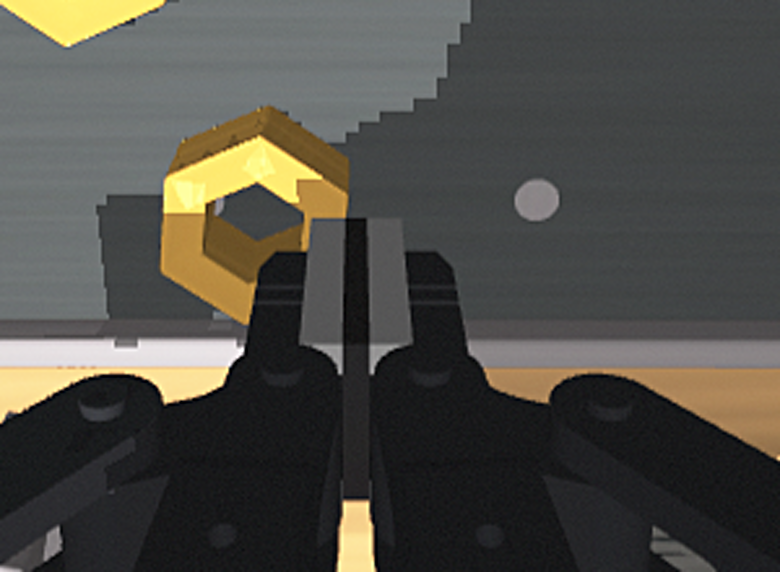

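Run:
```python
from h import *
def pr(m,p):
    T=np.array(m['world_to_cam']);c=T[:3,:3]@np.array(p)+T[:3,3]; return np.array((m['cx']-m['fx']*c[0]/c[2], m['cy']+m['fy']*c[1]/c[2]))
P=np.array(read_state()['tool_pos'])
o=[]
for n in('side','top'):
    im=shot(n,n+'3.png');m=imaging.camera_model(n);p=pr(m,P);print(n,p)
    x,y=(p-[75,75]).astype(int)
    x,y=max(x,0),max(y,0);c=cv2.resize(im[y:y+150,x:x+130],(390,450),interpolation=cv2.INTER_CUBIC)
    q=((p-[x,y])*3).astype(int);cv2.circle(c,tuple(int(i) for i in q),3,(255,0,255),1);o.append(c)
cv2.imwrite('pics/v3.png',np.hstack(o))
```

```text
side [356.75632548 258.52012396]
top [371.23065461 206.58210093]
```

View pics/v3.png

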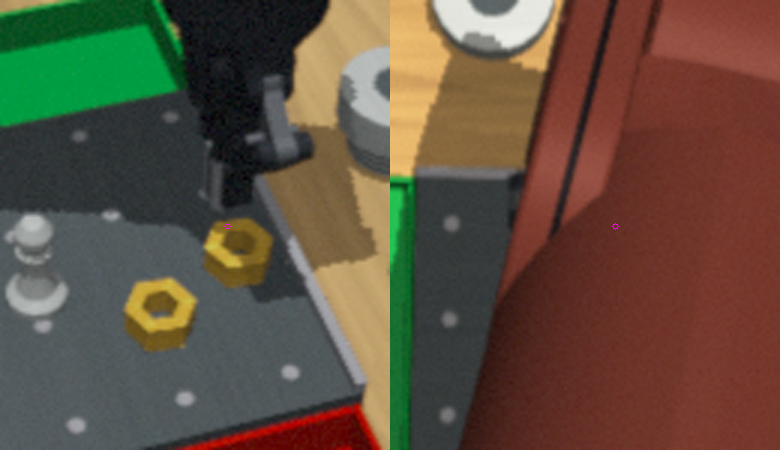

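The side view shows the fingertips ending about 7 px (roughly 10 mm) above the marked TCP, so they passed over nut A without touching it. I'll check the height scale with the 60 mm spot grid in the wrist picture.

Run:
```python
from h import *
m=imaging.camera_model('wrist')
T=np.array(m['world_to_cam']);print('cam',-T[:3,:3].T@T[:3,3])
for z in (.025,.03,.035,.04):
    a,b,c=[px2w('wrist',u*4/3,v*4/3,z,m) for u,v in [(96,214.5),(386,215),(294,131)]]
    d=px2w('wrist',400*4/3,131.5*4/3,z,m)
    print(z,np.linalg.norm(a-b)*1000,np.linalg.norm(c-d)*1000, a,b)
# fingertip in side view vs TCP: height from its pixel, assuming TCP x,y
s=imaging.camera_model('side');P=np.array(read_state()['tool_pos'])
S=np.array(s['world_to_cam'])
for dz in (0,.005,.01,.015,.02):
    c=S[:3,:3]@(P+[0,0,dz])+S[:3,3]; print(dz,s['cx']-s['fx']*c[0]/c[2],s['cy']+s['fy']*c[1]/c[2])
print('tip px',281+235/3,183+205/3)
```

```text
cam [ 0.56830788 -0.06182389  0.21170098]
0.025 196.92523412289995 65.99004756609042 [ 0.65107605 -0.15966121  0.025     ] [0.65593839 0.03720398 0.025     ]
0.03 191.65142039248187 64.22278182955311 [ 0.64885945 -0.15704105  0.03      ] [0.65359158 0.03455194 0.03      ]
0.035 186.37760666206376 62.45551609301578 [ 0.64664285 -0.15442089  0.035     ] [0.65124477 0.03189989 0.035     ]
0.04 181.1037929316457 60.688250356478456 [ 0.64442626 -0.15180073  0.04      ] [0.64889795 0.02924785 0.04      ]
0 357.2655560302548 259.7246047051698
0.005 357.4402342645547 257.51147184186794
0.01 357.6165275670765 255.27787643741075
0.015 357.79445844114036 253.02353337993137
0.02 357.9740498100797 250.748152236094
tip px 359.3333333333333 251.33333333333331
```

The arm height is right: the spots come out at 181 mm against 180. So the shut fingertips really end 10–20 mm above the stated TCP. I'll back off over the nut and do a guarded descent behind it, feeling for the plate.

```bash
python3 -m inch '[[[0,0,-20],[0,0,0]],[[0,-25,-20],[0,0,0]],[[0,-55,-20],[0,0,0]],[[0,-66,-20],[0,0,0]],[[0,-66,-10],[0,0,0]]]' | grep -E 'pos|force'
python3 -m inch '[[[0,0,10],[0,0,0]],[[0,0,17],[0,0,0]],[[0,0,20],[0,0,0]],[[0,0,20],[0,0,0]],[[0,0,20],[0,0,0]]]' | grep -E 'pos|force'
python3 -m inch '[[[0,0,1],[0,0,0]],[[0,0,2],[0,0,0]],[[0,0,2],[0,0,0]]]' | grep -E 'pos|force'
```

```text
tool_pos: [0.6453, -0.1343, 0.0576]
force: [-0.8, 0.9, -0.2]
grip_force: 0.0
tool_pos: [0.6451, -0.1304, 0.0366]
force: [0.2, 0.3, 0.4]
grip_force: 0.0
tool_pos: [0.6449, -0.1308, 0.0346]
force: [0.4, -0.2, -0.1]
grip_force: 0.0
```

```bash
python3 -m inch '[[[0,0,1],[0,0,0]],[[0,0,2],[0,0,0]],[[0,0,2],[0,0,0]]]' | grep -E 'pos|^force'
python3 - <<'E'
from h import *
im=shot('side','side4.png');m=imaging.camera_model('side')
T=np.array(m['world_to_cam']);P=np.array(read_state()['tool_pos'])
def pr(p):
    c=T[:3,:3]@np.array(p)+T[:3,3]; return np.array((m['cx']-m['fx']*c[0]/c[2], m['cy']+m['fy']*c[1]/c[2]))
p=pr([P[0],P[1],.040]);x,y=(p-[50,60]).astype(int)
c=cv2.resize(im[y:y+100,x:x+110],None,fx=5.5,fy=5.5,interpolation=cv2.INTER_CUBIC)
for z in(.04,.05,.06):
    q=(pr([P[0],P[1],z])-[x,y]+.5)*5.5;print(z,q);cv2.circle(c,(int(q[0]),int(q[1])),3,(255,0,255),1)
cv2.imwrite('pics/s4.png',c)
E
```

```text
tool_pos: [0.6448, -0.1309, 0.0324]
force: [-0.9, -0.4, 0.4]
0.04 [281.88634395 333.7561405 ]
0.05 [284.75572487 309.89315973]
0.06 [287.68167616 285.55971587]
```

View pics/s4.png

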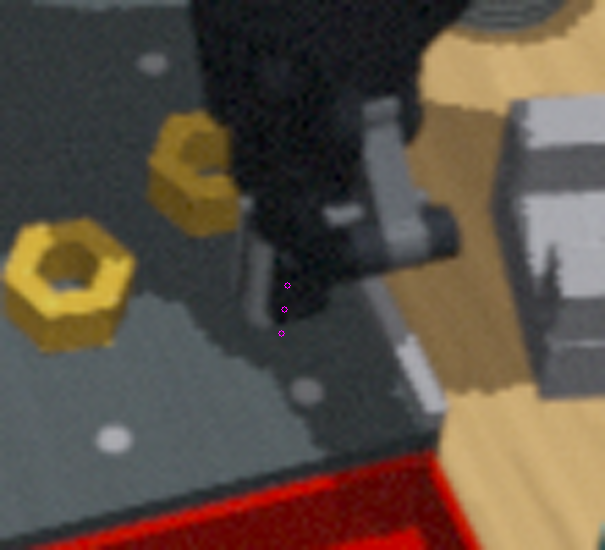

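The side crop shows the fingertip at about (280,322), between the z=40 mm (334) and z=50 mm (310) marks. So the tip is about 5 mm above the plate and about 13 mm above the reported TCP. Pushing nut A at this height.

```bash
python3 -m inch '[[[0,6,1],[0,0,0]],[[0,14,1],[0,0,0]],[[0,24,1],[0,0,0]],[[0,35,1],[0,0,0]],[[0,47,1],[0,0,0]]]' | grep -E 'pos|^force'
cat >> h.py <<'E'
def brass(n):
    im=imaging.grab_frame(n);m=imaging.camera_model(n)
    h=cv2.cvtColor(im,cv2.COLOR_BGR2HSV);mk=cv2.inRange(h,(18,120,60),(32,255,255))
    k,l,st,c=cv2.connectedComponentsWithStats(cv2.morphologyEx(mk,cv2.MORPH_CLOSE,np.ones((3,3))))
    for i in range(1,k):
        x,y,w,hh,a=st[i]; p=px2w(n,x+w/2-.5,y+hh/2-.5,.05,m)
        if a>60 and .44<p[0]<.69 and -.3<p[1]<.2: print(n,[int(q) for q in st[i]],np.round(p[:2]*1000))
    return im
E
python3 - <<'E'
from h import *
brass('side');cv2.imwrite('pics/w5.png',brass('wrist'));print(read_state()['tool_pos'])
E
```

```text
tool_pos: [0.646, -0.0826, 0.0315]
force: [-0.8, -0.7, -0.0]
side [236, 247, 23, 22, 395] [488. -11.]
side [344, 248, 11, 22, 168] [634. -61.]
side [323, 276, 23, 24, 444] [ 594. -106.]
wrist [200, 141, 90, 98, 5189] [ 595. -106.]
wrist [333, 259, 79, 92, 4402] [644. -58.]
[ 0.64629318 -0.08050105  0.03138903]
```

Nut A is being pushed; it is now at y≈-58, 22 mm ahead of the TCP. Continuing over the edge.

```bash
python3 -m inch '[[[0,10,0],[0,0,0]],[[0,22,0],[0,0,0]],[[0,34,0],[0,0,0]],[[0,46,0],[0,0,0]],[[0,58,0],[0,0,0]]]' | grep -E 'pos|^force'
python3 -m inch '[[[0,12,0],[0,0,0]],[[0,24,0],[0,0,0]],[[0,36,0],[0,0,0]],[[0,48,0],[0,0,0]],[[0,60,0],[0,0,0]]]' | grep -E 'pos|^force'
python3 - <<'E'
from h import *
brass('side');brass('wrist')
E
python3 -m inch '[[[0,10,0],[0,0,0]],[[0,20,0],[0,0,0]],[[0,30,0],[0,0,0]],[[0,38,0],[0,0,0]],[[0,38,0],[0,0,0]]]' | grep -E 'pos|^force'
python3 - <<'E'
from h import *
brass('side');cv2.imwrite('pics/w6.png',brass('wrist'))
E
```

```text
tool_pos: [0.6474, -0.0246, 0.0316]
force: [-0.9, -1.7, 1.2]
tool_pos: [0.6487, 0.0352, 0.0315]
force: [0.1, -0.4, 1.9]
side [321, 203, 10, 15, 101] [635.  52.]
side [236, 247, 23, 22, 393] [488. -11.]
side [323, 276, 23, 24, 444] [ 594. -106.]
wrist [332, 257, 66, 82, 3667] [643.  57.]
tool_pos: [0.6495, 0.0742, 0.0314]
force: [0.2, 0.1, -0.2]
side [317, 203, 19, 14, 198] [636.  53.]
side [236, 247, 23, 22, 395] [488. -11.]
side [323, 276, 23, 24, 446] [ 594. -106.]
wrist [591, 8, 49, 14, 288] [544. 173.]
wrist [312, 234, 63, 73, 2948] [631.  83.]
```

Nut A dropped into the tray. Lifting and going behind nut B (595,-106).

```bash
python3 -m inch '[[[0,0,-25],[0,0,0]],[[0,0,-50],[0,0,0]],[[9,-40,-50],[0,0,0]],[[18,-80,-50],[0,0,0]],[[27,-120,-50],[0,0,0]]]' | grep -E 'pos|^force'
python3 -m inch '[[[9,-40,0],[0,0,0]],[[17,-75,0],[0,0,0]],[[23,-102,0],[0,0,0]],[[23,-102,0],[0,0,0]],[[23,-102,0],[0,0,0]]]' | grep -E 'pos|^force'
python3 - <<'E'
from h import *
brass('wrist');brass('side')
s=read_state();P=np.array(s['tool_pos']);R=np.array(s['tcp_rot']);print(P,R.T@(np.array([.595,-.147,.0315])-P)*1000)
E
```

```text
tool_pos: [0.6193, -0.0493, 0.0819]
force: [0.9, 0.0, 1.1]
tool_pos: [0.5942, -0.1499, 0.0817]
force: [1.0, 0.2, -0.1]
wrist [574, 0, 66, 84, 3991] [490. -16.]
wrist [370, 231, 67, 70, 2985] [ 595. -102.]
side [236, 247, 23, 22, 405] [488. -11.]
side [383, 267, 12, 18, 102] [ 677. -110.]
side [322, 276, 23, 24, 329] [ 593. -106.]
[ 0.59473813 -0.14773427  0.08144738] [-0.24657335  0.71399059 49.94775142]
```

```bash
python3 -m inch '[[[0,0,25],[0,0,0]],[[0,0,45],[0,0,0]],[[0,0,50],[0,0,0]],[[0,0,50],[0,0,0]],[[0,4,50],[0,0,0]]]' | grep -E 'pos|^force'
python3 -m inch '[[[0,6,0],[0,0,0]],[[0,14,0],[0,0,0]],[[0,24,0],[0,0,0]],[[0,36,0],[0,0,0]],[[0,48,0],[0,0,0]]]' | grep -E 'pos|^force'
python3 - <<'E'
from h import *
brass('wrist')
E
python3 -m inch '[[[0,10,0],[0,0,0]],[[0,22,0],[0,0,0]],[[0,34,0],[0,0,0]],[[0,46,0],[0,0,0]],[[0,58,0],[0,0,0]]]' | grep -E 'pos|^force'
python3 - <<'E'
from h import *
brass('wrist')
E
```

```text
tool_pos: [0.5952, -0.1449, 0.0324]
force: [0.7, 0.3, 0.3]
tool_pos: [0.5958, -0.0954, 0.0317]
force: [1.0, -0.0, 2.0]
wrist [507, 0, 127, 75, 6462] [496.  -6.]
wrist [333, 260, 79, 92, 4328] [594. -70.]
wrist [634, 356, 6, 25, 76] [626.  44.]
tool_pos: [0.597, -0.0376, 0.0315]
force: [-0.3, -0.9, 0.6]
wrist [344, 0, 103, 75, 3167] [496.  -6.]
wrist [333, 260, 79, 92, 4351] [595. -12.]
wrist [514, 323, 77, 72, 3688] [622.  65.]
```

```bash
python3 -m inch '[[[0,12,0],[0,0,0]],[[0,24,0],[0,0,0]],[[0,36,0],[0,0,0]],[[0,48,0],[0,0,0]],[[0,60,0],[0,0,0]]]' | grep -E 'pos|^force'
python3 -m inch '[[[0,12,0],[0,0,0]],[[0,24,0],[0,0,0]],[[0,36,0],[0,0,0]],[[0,48,0],[0,0,0]],[[0,50,0],[0,0,0]]]' | grep -E 'pos|^force'
python3 - <<'E'
from h import *
brass('side');cv2.imwrite('pics/w7.png',brass('wrist'))
E
python3 -m inch '[[[0,0,-25],[0,0,0]],[[0,0,-50],[0,0,0]],[[0,0,-75],[0,0,0]],[[0,0,-75],[0,0,0]]]' | grep -E 'pos|^force'
python3 - <<'E'
from h import *
brass('side')
s=read_state();P=np.array(s['tool_pos']);R=np.array(s['tcp_rot']);print(s['t'],P,R.T@(np.array([.491,-.054,.0315])-P)*1000)
E
```

```text
tool_pos: [0.5984, 0.0224, 0.0315]
force: [-0.1, -0.1, 0.2]
tool_pos: [0.5995, 0.0737, 0.0314]
force: [0.8, -0.0, 0.1]
side [317, 203, 19, 14, 194] [636.  53.]
side [289, 209, 19, 14, 206] [588.  54.]
side [236, 247, 23, 22, 394] [488. -11.]
wrist [0, 0, 117, 74, 6426] [496. -11.]
wrist [316, 234, 63, 75, 2998] [582.  85.]
wrist [358, 331, 14, 29, 212] [616.  92.]
tool_pos: [0.6017, 0.0702, 0.1101]
force: [1.3, -0.2, -0.4]
side [331, 177, 27, 33, 209] [679.  83.]
side [317, 203, 19, 14, 198] [636.  53.]
side [289, 209, 19, 14, 207] [588.  54.]
side [236, 247, 23, 22, 394] [488. -11.]
13.1 [0.60066028 0.07039624 0.108199  ] [ 106.85480832 -127.06868952   76.27671244]
```

Nut B is in the tray too. Now nut C.

```bash
python3 -m inch '[[[22,-26,0],[0,0,0]],[[46,-55,0],[0,0,0]],[[72,-86,0],[0,0,0]],[[98,-116,0],[0,0,0]],[[106,-127,0],[0,0,0]]]' | grep -E 'pos|^force'
python3 -m inch '[[[0,0,20],[0,0,0]],[[0,0,45],[0,0,0]],[[0,0,45],[0,0,0]],[[0,0,45],[0,0,0]]]' | grep -E 'pos|^force'
python3 - <<'E'
from h import *
brass('wrist');brass('side')
s=read_state();P=np.array(s['tool_pos']);R=np.array(s['tcp_rot']);print(P,R.T@(np.array([.491,-.054,.0315])-P)*1000)
E
```

```text
tool_pos: [0.4873, -0.0568, 0.1054]
force: [1.1, 0.2, 1.0]
tool_pos: [0.4903, -0.0535, 0.0613]
force: [0.7, -0.5, 0.8]
wrist [372, 240, 73, 78, 3731] [491.  -9.]
wrist [510, 377, 61, 54, 1921] [565.  65.]
side [317, 203, 19, 14, 192] [636.  53.]
side [289, 209, 19, 14, 203] [588.  54.]
side [236, 249, 20, 20, 126] [486. -12.]
[ 0.49130783 -0.05337644  0.06233031] [ 0.31962767 -0.6242048  30.83018016]
```

```bash
python3 -m inch '[[[0,0,16],[0,0,0]],[[0,0,30],[0,0,0]],[[0,0,30],[0,0,0]],[[0,0,30],[0,0,0]],[[0,4,30],[0,0,0]]]' | grep -E 'pos|^force'
python3 -m inch '[[[0,6,0],[0,0,0]],[[0,14,0],[0,0,0]],[[0,24,0],[0,0,0]],[[0,34,0],[0,0,0]],[[0,44,0],[0,0,0]]]' | grep -E 'pos|^force'
python3 - <<'E'
from h import *
brass('wrist')
E
python3 -m inch '[[[0,10,0],[0,0,0]],[[0,22,0],[0,0,0]],[[0,34,0],[0,0,0]],[[0,46,0],[0,0,0]],[[0,58,0],[0,0,0]]]' | grep -E 'pos|^force'
python3 -m inch '[[[0,10,0],[0,0,0]],[[0,20,0],[0,0,0]],[[0,26,0],[0,0,0]],[[0,26,0],[0,0,0]],[[0,26,0],[0,0,0]]]' | grep -E 'pos|^force'
python3 -m inch '[[[0,0,-25],[0,0,0]],[[0,0,-50],[0,0,0]],[[0,0,-90],[0,0,0]],[[0,0,-130],[0,0,0]],[[0,0,-130],[0,0,0]]]' | grep -E 'pos|^force'
python3 - <<'E'
from h import *
a=brass('side');b=brass('top')
o=[cv2.resize(a[160:380,190:480],(400,303)),cv2.resize(b[90:330,230:510],(354,303))]
cv2.imwrite('pics/end.png',np.hstack(o));print(read_state()['t'])
E
```

```text
tool_pos: [0.4911, -0.0498, 0.0321]
force: [-0.6, 0.4, 0.6]
tool_pos: [0.4918, -0.0043, 0.0316]
force: [-0.2, -0.9, 0.1]
wrist [333, 258, 79, 93, 4388] [489.  21.]
wrist [449, 426, 12, 17, 82] [555.  59.]
tool_pos: [0.493, 0.054, 0.0315]
force: [-0.1, 0.3, -0.8]
tool_pos: [0.4936, 0.0784, 0.0315]
force: [1.0, -0.4, 0.3]
tool_pos: [0.4967, 0.0784, 0.1666]
force: [0.2, 0.3, -0.2]
side [250, 177, 35, 16, 124] [558. 146.]
side [317, 203, 19, 14, 194] [636.  53.]
side [289, 208, 19, 15, 215] [588.  55.]
side [227, 221, 21, 14, 217] [487.  57.]
top [477, 179, 21, 11, 79] [ 682. -245.]
top [275, 198, 18, 20, 211] [645.  80.]
top [274, 227, 18, 20, 206] [599.  82.]
top [277, 291, 14, 16, 101] [499.  80.]
16.75
```

View pics/end.png

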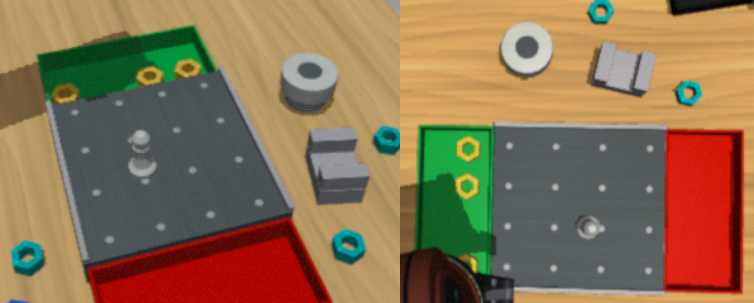

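Both views show all three nuts lying flat in the green tray. The pawn is upright on the plate, the plug and V-block are where they were, and the arm is clear.

```bash
python3 -c "
from bench import manip;print(manip.close_job())"
```

```text
the job is handed in; nothing more can be done
None
```

All three brass nuts are in the green tray; the pawn, plug and V-block still stand where they were, and the job was handed in at about 17 s of the 58 s allowed.

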